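Shim the rocking potato rack

TASK

The potato rack rocks because its front-left foot is too short. Take the wooden wedge by its block, slide it thin end first along the table under that foot until you feel it just go snug, without driving it in hard or shifting the rack, and leave it there. Then, with the wedge let go, press down firmly on the rack's corner above that foot to make sure it no longer rocks, and leave the other things on the table alone.

Things in the scene. Friction and masses are not known exactly. Their poses are not given: they have to be found in the camera images.
- rack: Two-tier steel rack, 230 deep (its x) x 330 wide (its y) x 188 mm tall, 6 kg, loaded with sweet potatoes. Origin on the table midway between its four feet; x to its back, y to its left seen from its front (-x side). 22 mm square posts at x +-105, y +-155, their lower ends 35 mm up, each on a screw foot with a round pad 28 wide, 8 thick. It stands free on three feet, the front-left being short.
- short_foot (a point): Axis of the short front-left foot, 30 mm above the table, at (-105, 155, 30) mm in the rack, same axes. Below it its pad (28 mm across) hangs 4 to 8 mm over the table, how much is not known beforehand. The table to the left (+y) of the foot is free. Once a wedge touches the pad, the push it takes climbs by a few N per mm. Pressing over this corner with some 4 N rocks the unshimmed rack down.
- rack_corner (a point): Top of the black cap (25 mm square) on the front-left post, 188 mm above the table, straight above the short foot: the corner to press down on.
- wedge_grip (a point): Loose hardwood levelling wedge lying flat, 166 long x 26 mm wide, 60 g. At its heel a grip block 36 long x 26 wide x 40 mm high; this point is the block's centre, 20 mm above the wedge's flat underside. x points along the wedge to the thin end, y across it, z up. From the block's face at x = +18 mm the blade's top slopes evenly down from 11 mm thick to 2 mm at the tip, x = +148 mm.
- tin_center (a point): Open blue-grey biscuit tin, 140 x 190 x 55 mm, with potatoes in it; its centre. To be left alone.
- potato_center (a point): Loose sweet potato, 170 mm long, 48 mm thick; its centre. To be left alone.
- brush_grip (a point): Scrubbing brush, 200 mm long, lying flat; a point on its wooden handle. To be left alone.

How it is judged:
By the outcome, as a careful person would: the job done as asked, in the order asked, and still so for the second after the job is handed in, with the robot touching nothing.
It also fails if it takes over 58 s, if anything falls off the work surface, if the arm or the gripper's body presses on something with over 40 N, if the wrist force passes 120 N, or if a joint passes its speed limit or range.

ROBOT

A 7-joint arm with a two-finger parallel gripper is mounted at the origin on the work surface. World frame = base frame: x ahead of the robot, y to its left, z up, the work surface at z = 0. Lengths are in m, angles in rad, forces in N, time in s.
With the tool pointing down it reaches from about 0.4 to 0.85 m from the base axis. Payload 4.5 kg.
Tool frame: the origin (TCP) lies on the centre line of the jaws, within the pads' length; the fingertips stand 11 mm ahead of it and the grasp point (between the pads) lies 8 mm behind it; z points along the fingers, y is the line along which they close (so a half turn about z gives the same grasp; the last joint's range is limited). The gripper opens to 88 mm and grips with 3 to 60 N. Pads are 18 mm wide; open, the fingers measure 123 mm over their backs; the gripper's body (75 mm by 187 mm) begins 45 mm behind the grasp point.
Start: joints at [1.268, 0.689, -0.195, 1.565, 0.157, 0.902, -0.215], TCP at [0.207, -0.59, 0.25] pointing down, gripper open.
Joint ranges: [-3.01, 3.01], [-0.46, 2.08], [-1.47, 1.51], [0.13, 2.56], [-1, 4.14], [0.04, 2.09], [-2.66, 2.66]. Speed limits (rad/s): [2.57, 2.57, 3.14, 3.14, 3.14, 3.14, 3.14].

INTERFACE

Orientations are given as a unit quaternion [x, y, z, w].
In Python, from plant import * gives the robot as it stands. The module is installed in compiled form; this text tells all that it offers.
- The arm moves only by the tool send_rows, never from a script. Its argument "motion" is a list of rows, each an object of numbers: "x", "y", "z": the shift along the tool's x, y, z in cm; "rx", "ry", "rz": the turn, a rotation vector about the tool's x, y, z in rad; "jaw": the finger opening in cm, from 0 to 8.81. In form: [{"x": .., "y": .., "z": .., "rx": .., "ry": .., "rz": .., "jaw": ..}, ...]. A call has exactly 5 rows; each row shifts and turns the commanded pose from where the row before left it, along the tool's axes as they then stand; what a row does not reach is not made up. A row lasts 1/10 s, in which the tool goes at most 50 mm and 8.59 degrees, less where a joint would pass 70% of its speed; a pose out of reach is approached as far as the arm can. A call is refused whole if a number of a shift passes 5 or a number of a turn 0.15, either way. A call with a gripper value outside its range is refused whole. The fingers move at their own pace and stop on an object; "grip_force" is the grip in N (left out, the last holds). Time passes only in rows, so rows that do not move let the fingers close, or fill a call up. It gives the time, the measured TCP pose, the force, the opening and the grip force at its end, in the units of the state.
- get_state(): the state, without advancing time (a new reading comes with each control period).
- snapshot(name): name is "scene" or "top"; returns a dict with "img" (420x560x3 uint8, red, green, blue), "vertical_fov" (degrees; the focal length in pixels is half the picture's height over the tangent of half this angle, whatever the lens; pixels are square), "cx", "cy" (the principal point, pixels), "extrinsics" (4x4, takes a point from camera to world coordinates). Camera axes: x right, y up, looking along -z (the intrinsics and any distortion apply to the point x, -y, -z); pixel columns grow to the right and rows downward; lengths in m; the calibration is good to about 2 mm. A picture is of the moment at which its call begins. There is no depth.
- finish_job(): hands the job in; it is judged then, once.
The state is a dict: "clock": time; "q": joint angles; "qd": joint speeds; "joint_torque": joint torques, N m; "tool_pos": TCP position; "eef_rot": TCP orientation; "contact_force": force on the tool from outside, world axes, zero at the start; "moment": the same for the moment, N m; "opening": opening from 0.0 (shut) to 1.0 (fully open); "finger_force": force on a finger pad.
Only numpy, scipy, OpenCV 4.12 (cv2) and the standard library are available. Lean on these libraries where they do the work, as an engineer would, in place of code of your own. Each camera call takes 0.05 s, during which the arm holds its last target. There are 200 camera calls.

## Working session

There is one attempt and no reset: what is moved stays moved. The work goes in short steps, Python scripts to look and compute and a tool call to move; the robot and the scene stay as the last step left them, time stands still between calls to the robot, and variables do not carry over. Pictures are saved under pics/ and viewed, at most 10 in all, crops included, and the job is handed in when it is done.

Besides the shell and the picture viewer there is one more tool, called in YAML: its name, and indented under it one key for each argument. send_rows: Moves the arm, as the interface text tells. Its arguments: {"type":"object","properties":{"motion":{"type":"array"},"grip_force":{"type":"number"}},"required":["motion"]}

```bash
mkdir -p pics; python3 - <<'E'
from plant import *
import cv2,numpy as np
for n in("scene","top"):
    s=snapshot(n); cv2.imwrite(f"pics/{n}0.png",s["img"][:,:,::-1])
    print(n,{k:(np.round(v,4).tolist() if k=="extrinsics" else v) for k,v in s.items() if k!="img"})
st=get_state(); print(st)
E
```

```text
scene {'vertical_fov': 57.59947342070289, 'cx': 285.80903442048174, 'cy': 208.1019454278381, 'extrinsics': [[-0.5433, -0.6929, 0.474, 1.092], [0.8395, -0.445, 0.3117, 0.3899], [-0.0051, 0.5673, 0.8235, 1.0816], [0.0, 0.0, 0.0, 1.0]]}
top {'vertical_fov': 52.709362076980476, 'cx': 279.34723619904435, 'cy': 207.34317808592837, 'extrinsics': [[-0.0003, 0.9969, -0.0784, 0.426], [-0.9999, 0.0006, 0.0107, 0.0119], [0.0107, 0.0784, 0.9969, 1.6013], [0.0, 0.0, 0.0, 1.0]]}
{'clock': 0.1, 'q': array([ 1.26777869,  0.68990784, -0.19453022,  1.56623174,  0.15732584,
        0.90254309, -0.2151187 ]), 'qd': array([ 1.20845145e-03, -4.64099067e-03, -1.32888473e-03, -3.66475127e-03,
        9.92876096e-04, -7.00487502e-05,  1.20456956e-03]), 'joint_torque': array([-2.48332675e-03, -5.28500533e+01, -1.27135098e+00, -1.53837329e+01,
       -5.25804050e-02,  2.04840639e-03,  6.31932403e-05]), 'tool_pos': array([ 0.2063248 , -0.58936851,  0.24898789]), 'eef_rot': array([ 9.85845621e-01,  1.67653490e-01, -2.11811309e-04, -8.20774746e-04]), 'contact_force': array([ 0.5792788 , -0.26368975,  0.09084636]), 'moment': array([-0.04841559,  0.02146144,  0.00574218]), 'finger_force': 0.0, 'opening': 0.9986001785914174}
```

View pics/scene0.png

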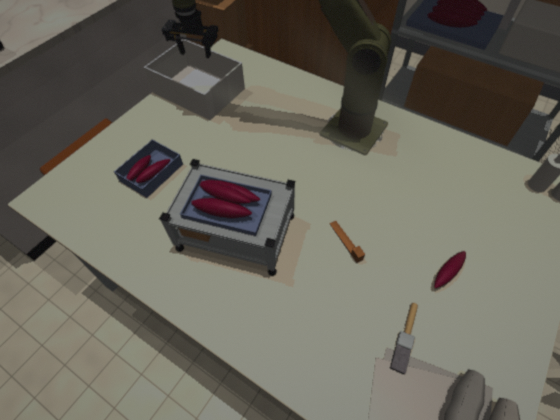

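View pics/top0.png

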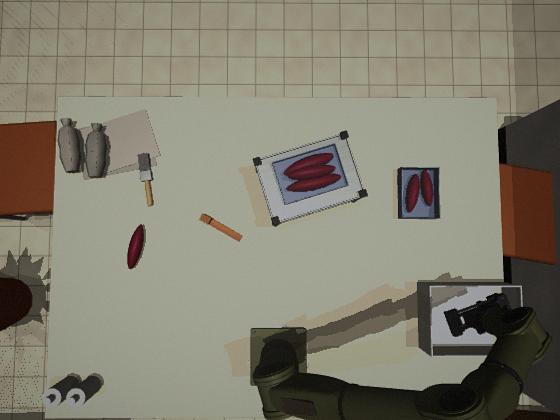

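The top view has world +x up and +y left. The rack caps are at (257,161), (344,135), (363,194) and (276,221). The wedge's block is near (206,219) and its tip near (241,240). Next I'll zoom in on the rack and the wedge.

```bash
python3 - <<'E'
import cv2,numpy as np
a=cv2.imread("pics/scene0.png");b=cv2.imread("pics/top0.png")
cv2.imwrite("pics/c1.png",cv2.resize(cv2.convertScaleAbs(a[150:285,155:375],alpha=1.5),None,fx=3.6,fy=3.6,interpolation=cv2.INTER_CUBIC))
cv2.imwrite("pics/c2.png",cv2.resize(cv2.convertScaleAbs(b[125:250,190:375],alpha=1.3),None,fx=4,fy=4,interpolation=cv2.INTER_CUBIC))
E
```

```text
(no output)
```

View pics/c1.png

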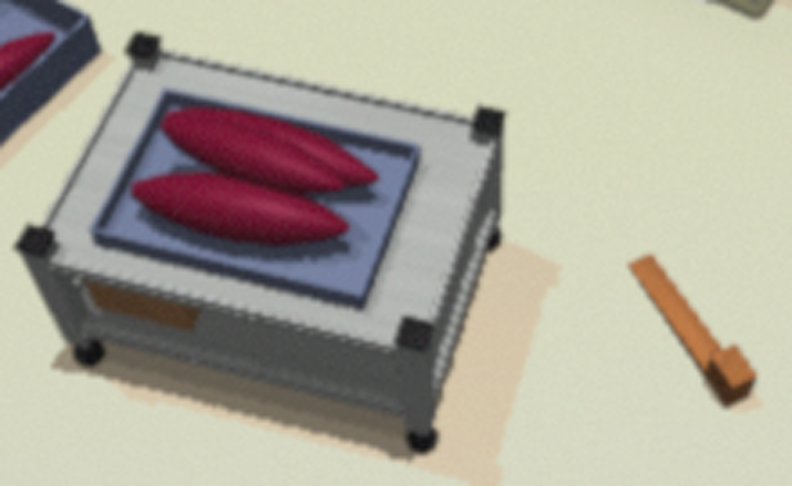

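View pics/c2.png

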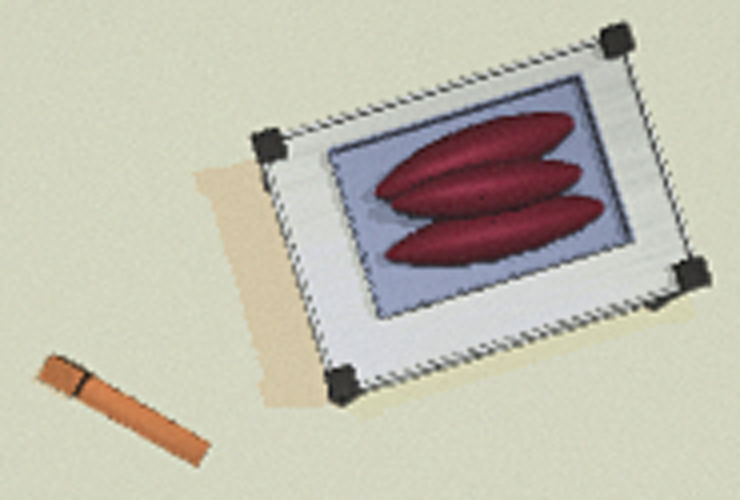

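The crops show all four caps, with the corner nearest the robot and the wedge at c2 (343,383). The wedge block is around c2 (65,375) and its tip around (205,457). I'll fit the poses using both views.

```bash
cat > h.py <<'E'
import numpy as np,cv2
from scipy.optimize import least_squares
C={'scene':(57.59947342,285.809,208.102,[[-0.5433,-0.6929,0.474,1.092],[0.8395,-0.445,0.3117,0.3899],[-0.0051,0.5673,0.8235,1.0816]]),
'top':(52.70936208,279.347,207.343,[[-0.0003,0.9969,-0.0784,0.426],[-0.9999,0.0006,0.0107,0.0119],[0.0107,0.0784,0.9969,1.6013]])}
def proj(n,P):
    v,cx,cy,E=C[n];E=np.array(E);f=210/np.tan(np.radians(v/2))
    p=(np.atleast_2d(P)-E[:,3])@E[:,:3]
    return np.c_[cx+f*p[:,0]/-p[:,2],cy-f*p[:,1]/-p[:,2]]
def ray(n,uv,z):
    v,cx,cy,E=C[n];E=np.array(E);f=210/np.tan(np.radians(v/2))
    d=E[:,:3]@np.array([(uv[0]-cx)/f,-(uv[1]-cy)/f,-1]);return E[:,3]+d*(z-E[2,3])/d[2]
def body(p,L):
    c,s=np.cos(p[2]),np.sin(p[2]);L=np.array(L,float)
    return np.c_[p[0]+c*L[:,0]-s*L[:,1],p[1]+s*L[:,0]+c*L[:,1],L[:,2]]
c1=lambda a:(np.array(a)+.5)/3.6-.5+[155,150]
c2=lambda a:(np.array(a)+.5)/4-.5+[190,125]
def fit(obs,p0):
    f=lambda p:np.concatenate([(proj(n,body(p,L))-uv).ravel() for n,L,uv in obs])
    r=least_squares(f,p0);return r.x,r.fun.reshape(-1,2)
E
python3 - <<'E'
from h import *
np.set_printoptions(precision=4,suppress=True)
L=[(-.105,.155,.188),(.105,.155,.188),(.105,-.155,.188),(-.105,-.155,.188)]
T=c2([(343,381),(270,146),(617,41),(691,273)]);S=c1([(488,120),(416,332),(37,238),(144,44)])
for o in([('top',L,T)],[('scene',L,S)],[('top',L,T),('scene',L,S)]):
    p,r=fit(o,[.65,-.05,.3]);print(p,r.tolist());print(body(p,L)[0])
W=[(.148,.013,.002),(.148,-.013,.002),(-.018,.013,.04),(-.018,-.013,.04),(.018,.013,.04),(.018,-.013,.04)]
print([ray('top',c2(a),z) for a,z in(((205,457),.002),((62,377),.04))],[ray('scene',c1(a),z) for a,z in(((642,260),.002),((731,370),.04))])
for n,uv in(('tin',(418,193)),('potato',(136,246)),('brush',(148,180))):print(n,ray('top',uv,.02))
E
```

```text
[ 0.6398 -0.1058  0.2995] [[-0.3921153681081364, 0.44583538660344857], [-0.48490777857244893, -0.2748589456162449], [0.12463539458440209, -0.4821029300481712], [0.7583433301690548, 0.2771153079383737]]
[0.4937 0.0113 0.188 ]
[ 0.6382 -0.103   0.2992] [[0.63819493865401, -0.35316469456489585], [-0.10588094238931944, 0.1199629958553885], [-0.4239797333961519, 0.2711016118679481], [-0.07522417192157604, -0.24564111569262082]]
[0.4922 0.0141 0.188 ]
[ 0.6388 -0.1043  0.2993] [[-0.859421897211746, 0.7328838304173075], [-0.9415959644212535, 0.0032612177161297495], [-0.32002850911163705, -0.19776050583811866], [0.3034002582066364, 0.5704319320819877], [0.18710161322240992, -0.41150441552434813], [-0.5963538577758527, 0.04937306797870633], [-0.8846692233330771, 0.21679973605688474], [-0.5012800448369035, -0.2911116729793264]]
[0.4928 0.0129 0.188 ]
[array([0.4328, 0.1394, 0.002 ]), array([0.5061, 0.2683, 0.04  ])] [array([0.4322, 0.1444, 0.002 ]), array([0.5119, 0.2705, 0.04  ])]
tin [ 0.6048 -0.5272  0.02  ]
potato [0.4065 0.5257 0.02  ]
brush [0.6529 0.4873 0.02  ]
```

```bash
cat > go.py <<'E'
import sys,numpy as np,json
from plant import *
from scipy.spatial.transform import Rotation as R
def state():
    s=get_state();r=R.from_quat(s["eef_rot"]);X=r.as_matrix()
    print("t %.2f"%s["clock"],"pos",np.round(s["tool_pos"]*1e3,1),"yaw %.2f"%np.degrees(np.arctan2(X[1,0],X[0,0])),"tilt",np.round(X[:2,2],4),
     "F",np.round(s["contact_force"],2),"open %.1f mm"%(s["opening"]*88.1),"ff %.1f"%s["finger_force"],"q",np.round(s["q"],2));return s,X
def plan(x,y,z,yaw,n):
    s,X=state();d=np.array([x,y,z])-s["tool_pos"];y0=np.arctan2(X[1,0],X[0,0])
    dy=(np.radians(yaw)-y0+np.pi)%(2*np.pi)-np.pi
    print("rz total %.3f per row %.4f"%(-dy,-dy/n))
    for i in range(n):
        a=y0+dy*i/n;c,s_=np.cos(a),np.sin(a);e=d/n*100
        print([round(v,2) for v in (c*e[0]+s_*e[1],s_*e[0]-c*e[1],-e[2])])
if __name__=="__main__":
    a=list(map(float,sys.argv[1:]))
    plan(*a[:4],int(a[4])) if a else state()
E
python3 go.py .45 -.3 .30 19.3 10
```

```text
t 0.10 pos [ 206.3 -589.4  249. ] yaw 19.30 tilt [-0.0007  0.0015] F [ 0.58 -0.26  0.09] open 88.0 mm ff 0.0 q [ 1.27  0.69 -0.19  1.57  0.16  0.9  -0.22]
rz total 0.000 per row 0.0000
[np.float64(3.26), np.float64(-1.93), np.float64(-0.51)]
[np.float64(3.26), np.float64(-1.93), np.float64(-0.51)]
[np.float64(3.26), np.float64(-1.93), np.float64(-0.51)]
[np.float64(3.26), np.float64(-1.93), np.float64(-0.51)]
[np.float64(3.26), np.float64(-1.93), np.float64(-0.51)]
[np.float64(3.26), np.float64(-1.93), np.float64(-0.51)]
[np.float64(3.26), np.float64(-1.93), np.float64(-0.51)]
[np.float64(3.26), np.float64(-1.93), np.float64(-0.51)]
[np.float64(3.26), np.float64(-1.93), np.float64(-0.51)]
[np.float64(3.26), np.float64(-1.93), np.float64(-0.51)]
```

send_rows:
  motion:
    - {"x": 3.2, "y": -1.9, "z": -0.5}
    - {"x": 3.2, "y": -1.9, "z": -0.5}
    - {"x": 3.2, "y": -1.9, "z": -0.5}
    - {"x": 3.2, "y": -1.9, "z": -0.5}
    - {"x": 3.2, "y": -1.9, "z": -0.5}

```text
schema error: expected keys x, y, z, rx, ry, rz, jaw
```

send_rows:
  motion:
    - {"x": 3.2, "y": -1.9, "z": -0.5}
    - {"x": 3.2, "y": -1.9, "z": -0.5}
    - {"x": 3.2, "y": -1.9, "z": -0.5}
    - {"x": 3.2, "y": -1.9, "z": -0.5}
    - {"x": 3.2, "y": -1.9, "z": -0.5}

```text
schema error: expected keys x, y, z, rx, ry, rz, jaw
```

```bash
python3 go.py .508 .269 .15 59 15 | sed 's/np.float64//g'
```

```text
t 0.10 pos [ 206.3 -589.4  249. ] yaw 19.30 tilt [-0.0007  0.0015] F [ 0.58 -0.26  0.09] open 88.0 mm ff 0.0 q [ 1.27  0.69 -0.19  1.57  0.16  0.9  -0.22]
rz total -0.693 per row -0.0462
[(3.79), (-4.74), (0.66)]
[(4.0), (-4.56), (0.66)]
[(4.21), (-4.37), (0.66)]
[(4.41), (-4.17), (0.66)]
[(4.6), (-3.96), (0.66)]
[(4.77), (-3.74), (0.66)]
[(4.94), (-3.52), (0.66)]
[(5.1), (-3.29), (0.66)]
[(5.24), (-3.05), (0.66)]
[(5.38), (-2.8), (0.66)]
[(5.5), (-2.55), (0.66)]
[(5.62), (-2.29), (0.66)]
[(5.72), (-2.03), (0.66)]
[(5.8), (-1.77), (0.66)]
[(5.88), (-1.5), (0.66)]
```

send_rows:
  motion:
    - {"x": 3.2, "y": -1.9, "z": -0.5, "rx": 0, "ry": 0, "rz": 0, "jaw": 6}
    - {"x": 3.2, "y": -1.9, "z": -0.5, "rx": 0, "ry": 0, "rz": 0, "jaw": 6}
    - {"x": 3.2, "y": -1.9, "z": -0.5, "rx": 0, "ry": 0, "rz": 0, "jaw": 6}
    - {"x": 3.2, "y": -1.9, "z": -0.5, "rx": 0, "ry": 0, "rz": 0, "jaw": 6}
    - {"x": 3.2, "y": -1.9, "z": -0.5, "rx": 0, "ry": 0, "rz": 0, "jaw": 6}

```text
clock: 0.6
tool_pos: [0.3268, -0.4459, 0.2746]
eef_rot: [0.986, 0.168, -0.0, -0.0]
contact_force: [0.0, -0.8, -0.9]
opening: 0.684
finger_force: 0.0
```

send_rows:
  motion:
    - {"x": 3.2, "y": -1.9, "z": -0.5, "rx": 0, "ry": 0, "rz": 0, "jaw": 6}
    - {"x": 3.2, "y": -1.9, "z": -0.5, "rx": 0, "ry": 0, "rz": 0, "jaw": 6}
    - {"x": 3.2, "y": -1.9, "z": -0.5, "rx": 0, "ry": 0, "rz": 0, "jaw": 6}
    - {"x": 3.2, "y": -1.9, "z": -0.5, "rx": 0, "ry": 0, "rz": 0, "jaw": 6}
    - {"x": 3.2, "y": -1.9, "z": -0.5, "rx": 0, "ry": 0, "rz": 0, "jaw": 6}

```text
clock: 1.1
tool_pos: [0.4463, -0.3034, 0.2996]
eef_rot: [0.986, 0.168, -0.0, -0.0]
contact_force: [1.6, -0.5, 0.4]
opening: 0.679
finger_force: 0.0
```

```bash
python3 go.py .508 .269 .30 59 15 | sed 's/np.float64//g'
```

```text
t 1.10 pos [ 446.3 -303.4  299.6] yaw 19.30 tilt [-0.0007  0.0003] F [ 1.57 -0.48  0.37] open 59.8 mm ff 0.0 q [ 0.63  0.51 -0.19  1.76  0.12  0.88 -0.84]
rz total -0.693 per row -0.0462
[(1.65), (-3.47), (-0.0)]
[(1.81), (-3.39), (-0.0)]
[(1.96), (-3.3), (-0.0)]
[(2.11), (-3.2), (-0.0)]
[(2.26), (-3.1), (-0.0)]
[(2.4), (-3.0), (-0.0)]
[(2.53), (-2.88), (-0.0)]
[(2.66), (-2.76), (-0.0)]
[(2.79), (-2.64), (-0.0)]
[(2.91), (-2.5), (-0.0)]
[(3.02), (-2.37), (-0.0)]
[(3.13), (-2.23), (-0.0)]
[(3.23), (-2.08), (-0.0)]
[(3.32), (-1.93), (-0.0)]
[(3.4), (-1.77), (-0.0)]
```

send_rows:
  motion:
    - {"x": 1.65, "y": -3.47, "z": 0, "rx": 0, "ry": 0, "rz": -0.046, "jaw": 6}
    - {"x": 1.81, "y": -3.39, "z": 0, "rx": 0, "ry": 0, "rz": -0.046, "jaw": 6}
    - {"x": 1.96, "y": -3.3, "z": 0, "rx": 0, "ry": 0, "rz": -0.046, "jaw": 6}
    - {"x": 2.11, "y": -3.2, "z": 0, "rx": 0, "ry": 0, "rz": -0.046, "jaw": 6}
    - {"x": 2.26, "y": -3.1, "z": 0, "rx": 0, "ry": 0, "rz": -0.046, "jaw": 6}

```text
clock: 1.6
tool_pos: [0.4661, -0.1125, 0.2995]
eef_rot: [0.96, 0.281, -0.0, -0.0]
contact_force: [1.1, 0.4, -0.2]
opening: 0.678
finger_force: 0.0
```

send_rows:
  motion:
    - {"x": 2.4, "y": -3.0, "z": 0, "rx": 0, "ry": 0, "rz": -0.046, "jaw": 6}
    - {"x": 2.53, "y": -2.88, "z": 0, "rx": 0, "ry": 0, "rz": -0.046, "jaw": 6}
    - {"x": 2.66, "y": -2.76, "z": 0, "rx": 0, "ry": 0, "rz": -0.046, "jaw": 6}
    - {"x": 2.79, "y": -2.64, "z": 0, "rx": 0, "ry": 0, "rz": -0.046, "jaw": 6}
    - {"x": 2.91, "y": -2.5, "z": 0, "rx": 0, "ry": 0, "rz": -0.046, "jaw": 6}

```text
clock: 2.1
tool_pos: [0.4869, 0.0782, 0.2995]
eef_rot: [0.921, 0.389, -0.0, 0.0]
contact_force: [0.7, 0.3, -0.5]
opening: 0.683
finger_force: 0.0
```

send_rows:
  motion:
    - {"x": 3.02, "y": -2.37, "z": 0, "rx": 0, "ry": 0, "rz": -0.046, "jaw": 6}
    - {"x": 3.13, "y": -2.23, "z": 0, "rx": 0, "ry": 0, "rz": -0.046, "jaw": 6}
    - {"x": 3.23, "y": -2.08, "z": 0, "rx": 0, "ry": 0, "rz": -0.046, "jaw": 6}
    - {"x": 3.32, "y": -1.93, "z": 0, "rx": 0, "ry": 0, "rz": -0.046, "jaw": 6}
    - {"x": 3.4, "y": -1.77, "z": 0, "rx": 0, "ry": 0, "rz": -0.046, "jaw": 6}

```text
clock: 2.6
tool_pos: [0.5079, 0.2689, 0.2993]
eef_rot: [0.871, 0.492, -0.0, 0.0]
contact_force: [0.5, -0.1, 0.2]
opening: 0.68
finger_force: 0.0
```

```bash
python3 go.py .508 .2695 .031 59 10 | sed 's/np.float64//g'
```

```text
t 2.60 pos [507.9 268.9 299.3] yaw 58.94 tilt [-0.0007 -0.0008] F [ 0.51 -0.11  0.17] open 59.9 mm ff 0.0 q [-0.34  0.58 -0.38  1.65  0.25  0.96 -1.35]
rz total -0.001 per row -0.0001
[(0.01), (-0.0), (2.68)]
[(0.01), (-0.0), (2.68)]
[(0.01), (-0.0), (2.68)]
[(0.01), (-0.0), (2.68)]
[(0.01), (-0.0), (2.68)]
[(0.01), (-0.0), (2.68)]
[(0.01), (-0.0), (2.68)]
[(0.01), (-0.0), (2.68)]
[(0.01), (-0.0), (2.68)]
[(0.01), (-0.0), (2.68)]
```

send_rows:
  motion:
    - {"x": 0, "y": 0, "z": 4, "rx": 0, "ry": 0, "rz": 0, "jaw": 6}
    - {"x": 0, "y": 0, "z": 4, "rx": 0, "ry": 0, "rz": 0, "jaw": 6}
    - {"x": 0, "y": 0, "z": 4, "rx": 0, "ry": 0, "rz": 0, "jaw": 6}
    - {"x": 0, "y": 0, "z": 4, "rx": 0, "ry": 0, "rz": 0, "jaw": 6}
    - {"x": 0, "y": 0, "z": 4, "rx": 0, "ry": 0, "rz": 0, "jaw": 6}

```text
clock: 3.1
tool_pos: [0.508, 0.2673, 0.098]
eef_rot: [0.871, 0.491, -0.0, -0.0]
contact_force: [0.4, 0.1, 0.7]
opening: 0.682
finger_force: 0.0
```

send_rows:
  motion:
    - {"x": 0, "y": 0, "z": 2.2, "rx": 0, "ry": 0, "rz": 0, "jaw": 6}
    - {"x": 0, "y": 0, "z": 2.2, "rx": 0, "ry": 0, "rz": 0, "jaw": 6}
    - {"x": 0, "y": 0, "z": 1.8, "rx": 0, "ry": 0, "rz": 0, "jaw": 6}
    - {"x": 0, "y": 0, "z": 1.2, "rx": 0, "ry": 0, "rz": 0, "jaw": 6}
    - {"x": 0, "y": 0, "z": 0.8, "rx": 0, "ry": 0, "rz": 0, "jaw": 6}

```text
clock: 3.6
tool_pos: [0.5078, 0.2673, 0.0167]
eef_rot: [0.871, 0.491, -0.001, 0.0]
contact_force: [-0.3, 0.5, 0.3]
opening: 0.677
finger_force: 0.0
```

send_rows:
  grip_force: 20
  motion:
    - {"x": 0, "y": 0, "z": 0, "rx": 0, "ry": 0, "rz": 0, "jaw": 2}
    - {"x": 0, "y": 0, "z": 0, "rx": 0, "ry": 0, "rz": 0, "jaw": 2}
    - {"x": 0, "y": 0, "z": 0, "rx": 0, "ry": 0, "rz": 0, "jaw": 2}
    - {"x": 0, "y": 0, "z": 0, "rx": 0, "ry": 0, "rz": 0, "jaw": 2}
    - {"x": 0, "y": 0, "z": 0, "rx": 0, "ry": 0, "rz": 0, "jaw": 2}

```text
clock: 4.1
tool_pos: [0.5085, 0.2678, 0.0184]
eef_rot: [0.871, 0.491, 0.001, -0.0]
contact_force: [-0.2, 1.3, 3.0]
opening: 0.291
finger_force: 20.0
```

```bash
python3 - <<'E'
from go import *
import cv2
state()
for i,(n,b) in enumerate((("top",(125,290,170,370)),("scene",(150,285,255,435)))):
    im=snapshot(n)["img"][b[0]:b[1],b[2]:b[3],::-1]
    im=cv2.resize(cv2.convertScaleAbs(im,alpha=1.4),(400,int(400*im.shape[0]/im.shape[1])),interpolation=cv2.INTER_CUBIC)
    A=im if i==0 else np.hstack([A,cv2.resize(im,(int(im.shape[1]*A.shape[0]/im.shape[0]),A.shape[0]))])
A=A if A.shape[1]<=800 else cv2.resize(A,None,fx=.9,fy=.9)
print(A.shape);cv2.imwrite("pics/d1.png",A[:,:800])
E
```

```text
t 4.10 pos [508.5 267.8  18.4] yaw 58.83 tilt [0.0009 0.0007] F [-0.23  1.31  2.96] open 25.6 mm ff 20.0 q [-0.46  0.98 -0.18  1.85  0.45  0.35 -1.53]
(297, 756, 3)
```

View pics/d1.png

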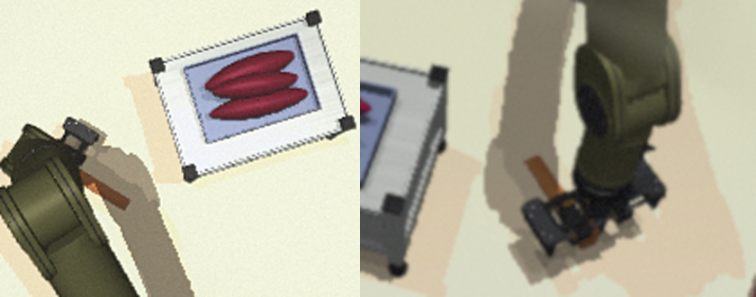

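send_rows:
  grip_force: 35
  motion:
    - {"x": 0, "y": 0, "z": -0.2, "rx": 0, "ry": 0, "rz": 0, "jaw": 2}
    - {"x": 0, "y": 0, "z": -0.2, "rx": 0, "ry": 0, "rz": 0, "jaw": 2}
    - {"x": 0, "y": 0, "z": -0.2, "rx": 0, "ry": 0, "rz": 0, "jaw": 2}
    - {"x": 0, "y": 0, "z": -0.2, "rx": 0, "ry": 0, "rz": 0, "jaw": 2}
    - {"x": 0, "y": 0, "z": 0, "rx": 0, "ry": 0, "rz": 0, "jaw": 2}

```text
clock: 4.7
tool_pos: [0.5083, 0.2676, 0.0259]
eef_rot: [0.871, 0.491, 0.0, 0.0]
contact_force: [0.9, 0.9, -0.4]
opening: 0.289
finger_force: 35.0
```

```bash
python3 go.py .4391 .1868 .0255 107.17 10 | sed 's/np.float64//g'
```

```text
t 4.70 pos [508.3 267.6  25.9] yaw 58.83 tilt [0.0003 0.0001] F [ 0.93  0.85 -0.43] open 25.5 mm ff 35.0 q [-0.45  0.97 -0.19  1.85  0.45  0.37 -1.53]
rz total -0.844 per row -0.0844
[(-1.05), (-0.17), (0.0)]
[(-1.03), (-0.26), (0.0)]
[(-1.01), (-0.35), (0.0)]
[(-0.97), (-0.43), (0.0)]
[(-0.93), (-0.51), (0.0)]
[(-0.89), (-0.59), (0.0)]
[(-0.83), (-0.66), (0.0)]
[(-0.77), (-0.73), (0.0)]
[(-0.71), (-0.79), (0.0)]
[(-0.64), (-0.85), (0.0)]
```

send_rows:
  motion:
    - {"x": -1.05, "y": -0.17, "z": 0, "rx": 0, "ry": 0, "rz": -0.0844, "jaw": 2}
    - {"x": -1.03, "y": -0.26, "z": 0, "rx": 0, "ry": 0, "rz": -0.0844, "jaw": 2}
    - {"x": -1.01, "y": -0.35, "z": 0, "rx": 0, "ry": 0, "rz": -0.0844, "jaw": 2}
    - {"x": -0.97, "y": -0.43, "z": 0, "rx": 0, "ry": 0, "rz": -0.0844, "jaw": 2}
    - {"x": -0.93, "y": -0.51, "z": 0, "rx": 0, "ry": 0, "rz": -0.0844, "jaw": 2}

```text
clock: 5.2
tool_pos: [0.4734, 0.2268, 0.0257]
eef_rot: [0.748, 0.664, 0.0, -0.0]
contact_force: [0.2, 0.1, -0.2]
opening: 0.293
finger_force: 35.0
```

send_rows:
  motion:
    - {"x": -0.89, "y": -0.59, "z": 0, "rx": 0, "ry": 0, "rz": -0.0844, "jaw": 2}
    - {"x": -0.83, "y": -0.66, "z": 0, "rx": 0, "ry": 0, "rz": -0.0844, "jaw": 2}
    - {"x": -0.77, "y": -0.73, "z": 0, "rx": 0, "ry": 0, "rz": -0.0844, "jaw": 2}
    - {"x": -0.71, "y": -0.79, "z": 0, "rx": 0, "ry": 0, "rz": -0.0844, "jaw": 2}
    - {"x": -0.64, "y": -0.85, "z": 0, "rx": 0, "ry": 0, "rz": -0.0844, "jaw": 2}

```text
clock: 5.7
tool_pos: [0.4389, 0.1866, 0.0258]
eef_rot: [0.592, 0.806, 0.0, -0.0]
contact_force: [-0.3, -1.2, -1.1]
opening: 0.292
finger_force: 35.0
```

```bash
python3 - <<'E'
from go import *
import cv2
from h import proj
s,X=state()
P=s["tool_pos"];d=-X[:,0]
print("proj tip",[proj(n,P*[1,1,0]+d*.148+[0,0,.009]) for n in("top","scene")],"foot",[proj(n,[.4928,.0129,.03]) for n in("top","scene")])
for i,(n,b) in enumerate((("top",(185,275,205,305)),("scene",(160,250,265,365)))):
    im=snapshot(n)["img"][b[0]:b[1],b[2]:b[3],::-1]
    im=cv2.resize(cv2.convertScaleAbs(im,alpha=1.5),None,fx=4,fy=4,interpolation=cv2.INTER_CUBIC)
    A=im if i==0 else np.hstack([A,im])
cv2.imwrite("pics/d2.png",A)
E
```

```text
t 5.70 pos [438.9 186.6  25.8] yaw 107.38 tilt [0.0002 0.0004] F [-0.33 -1.2  -1.14] open 25.7 mm ff 35.0 q [-0.42  0.93 -0.13  2.14  0.92  0.13 -1.11]
proj tip [array([[265.90032733, 225.42149687]]), array([[299.84670901, 218.04109295]])] foot [array([[274.53738604, 222.60734842]]), array([[290.15384528, 212.20725077]])]
```

View pics/d2.png

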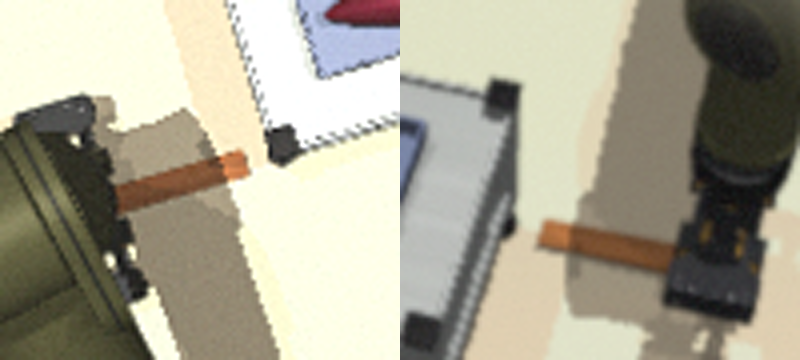

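Top crop: blade tip at (247,163), corner cap at (283,145). Scene crop: tip at (542,235), short foot's pad at about (510,226). I'll check the blade line against the foot numerically.

```bash
python3 - <<'E'
from go import *
import cv2
from h import proj,ray
s,X=state()
im=snapshot("top")["img"]
h=cv2.cvtColor(im,cv2.COLOR_RGB2HSV)
m=(h[...,0]<18)&(h[...,1]>140);m[:, :232]=0;m[:,285:]=0;m[:205]=0;m[255:]=0
ys,xs=np.nonzero(m);print(len(xs),xs.min(),xs.max(),ys.min(),ys.max())
w=np.array([ray("top",(x,y),.013) for x,y in zip(xs,ys)])[:,:2]
D=-X[:2,0];N=X[:2,1]*-1
c=w-s["tool_pos"][:2];a=c@D;l=c@X[:2,1]
print("along range",a.min(),a.max(),"lateral mean/range",l.mean(),l.min(),l.max())
for lo in np.arange(.03,.16,.02):
    k=(a>lo)&(a<lo+.02)
    if k.any():print(round(lo,2),k.sum(),l[k].mean().round(4),l[k].min().round(4),l[k].max().round(4))
f=np.array([.4928,.0129])-s["tool_pos"][:2];print("foot rel along,lat",f@D,f@X[:2,1], "toprel",(np.array([.4937,.0113])-s["tool_pos"][:2])@X[:2,1])
E
```

```text
t 5.80 pos [438.  185.4  25.7] yaw 107.19 tilt [-0.0014 -0.0023] F [-0.32 -0.02 -0.48] open 25.9 mm ff 35.0 q [-0.42  0.93 -0.13  2.14  0.92  0.13 -1.12]
160 234 266 223 237
along range 0.024286220186365927 0.14688078769351331 lateral mean/range 0.0027181666023964003 -0.009177778660656232 0.013237893754227962
0.03 21 0.0035 -0.0077 0.0124
0.05 22 0.004 -0.0085 0.0129
0.07 28 0.003 -0.0083 0.0132
0.09 27 0.003 -0.0077 0.0126
0.11 24 0.001 -0.0083 0.0107
0.13 29 0.0019 -0.0092 0.0123
foot rel along,lat 0.18094466179718652 0.0013532296821445872 toprel 0.0017401404301148377
```

send_rows:
  motion:
    - {"x": 0, "y": 0, "z": 0.3, "rx": 0, "ry": 0, "rz": 0, "jaw": 2}
    - {"x": 0, "y": 0, "z": 0.3, "rx": 0, "ry": 0, "rz": 0, "jaw": 2}
    - {"x": 0, "y": 0, "z": 0.1, "rx": 0, "ry": 0, "rz": 0, "jaw": 2}
    - {"x": 0, "y": 0, "z": 0.05, "rx": 0, "ry": 0, "rz": 0, "jaw": 2}
    - {"x": 0, "y": 0, "z": 0, "rx": 0, "ry": 0, "rz": 0, "jaw": 2}

```text
clock: 6.35
tool_pos: [0.4393, 0.1873, 0.0183]
eef_rot: [0.594, 0.805, 0.0, 0.0]
contact_force: [0.1, 0.0, 1.6]
opening: 0.293
finger_force: 35.0
```

```bash
python3 go.py; python3 go.py
```

```text
t 6.35 pos [439.3 187.3  18.3] yaw 107.19 tilt [0.0007 0.0006] F [0.09 0.04 1.55] open 25.8 mm ff 35.0 q [-0.44  0.94 -0.1   2.14  0.94  0.1  -1.13]
t 6.35 pos [439.3 187.3  18.3] yaw 107.19 tilt [0.0007 0.0006] F [0.09 0.04 1.55] open 25.8 mm ff 35.0 q [-0.44  0.94 -0.1   2.14  0.94  0.1  -1.13]
```

send_rows:
  motion:
    - {"x": -0.6, "y": 0, "z": 0, "rx": 0, "ry": 0, "rz": 0, "jaw": 2}
    - {"x": -0.7, "y": 0, "z": 0, "rx": 0, "ry": 0, "rz": 0, "jaw": 2}
    - {"x": -0.7, "y": 0, "z": 0, "rx": 0, "ry": 0, "rz": 0, "jaw": 2}
    - {"x": -0.7, "y": 0, "z": 0, "rx": 0, "ry": 0, "rz": 0, "jaw": 2}
    - {"x": -0.6, "y": 0, "z": 0, "rx": 0, "ry": 0, "rz": 0, "jaw": 2}

```text
clock: 6.85
tool_pos: [0.449, 0.1548, 0.0183]
eef_rot: [0.594, 0.805, 0.0, -0.0]
contact_force: [-0.8, 2.1, 4.5]
opening: 0.288
finger_force: 35.0
```

send_rows:
  motion:
    - {"x": -0.2, "y": 0, "z": 0, "rx": 0, "ry": 0, "rz": 0, "jaw": 2}
    - {"x": -0.2, "y": 0, "z": 0, "rx": 0, "ry": 0, "rz": 0, "jaw": 2}
    - {"x": -0.2, "y": 0, "z": 0, "rx": 0, "ry": 0, "rz": 0, "jaw": 2}
    - {"x": -0.2, "y": 0, "z": 0, "rx": 0, "ry": 0, "rz": 0, "jaw": 2}
    - {"x": -0.2, "y": 0, "z": 0, "rx": 0, "ry": 0, "rz": 0, "jaw": 2}

```text
clock: 7.35
tool_pos: [0.4517, 0.1464, 0.0183]
eef_rot: [0.593, 0.805, 0.001, -0.0]
contact_force: [-0.9, 2.6, 5.9]
opening: 0.289
finger_force: 35.0
```

```bash
python3 go.py
```

```text
t 7.35 pos [451.7 146.4  18.3] yaw 107.23 tilt [0.0001 0.0013] F [-0.89  2.61  5.86] open 25.5 mm ff 35.0 q [-0.35  0.94 -0.1   2.15  0.98  0.1  -1.08]
```

send_rows:
  motion:
    - {"x": -0.2, "y": 0, "z": -0.05, "rx": 0, "ry": 0, "rz": 0, "jaw": 2}
    - {"x": -0.2, "y": 0, "z": 0, "rx": 0, "ry": 0, "rz": 0, "jaw": 2}
    - {"x": -0.2, "y": 0, "z": 0, "rx": 0, "ry": 0, "rz": 0, "jaw": 2}
    - {"x": -0.2, "y": 0, "z": 0, "rx": 0, "ry": 0, "rz": 0, "jaw": 2}
    - {"x": -0.2, "y": 0, "z": 0, "rx": 0, "ry": 0, "rz": 0, "jaw": 2}

```text
clock: 7.85
tool_pos: [0.4547, 0.1356, 0.0186]
eef_rot: [0.594, 0.805, -0.0, 0.0]
contact_force: [-0.2, -1.0, -1.1]
opening: 0.299
finger_force: 35.0
```

```bash
python3 go.py
```

```text
t 7.85 pos [454.7 135.6  18.6] yaw 107.17 tilt [-0.0002 -0.0007] F [-0.15 -1.04 -1.12] open 26.3 mm ff 35.0 q [-0.32  0.94 -0.1   2.15  0.99  0.1  -1.07]
```

send_rows:
  motion:
    - {"x": -0.12, "y": 0, "z": 0, "rx": 0, "ry": 0, "rz": 0, "jaw": 2}
    - {"x": -0.12, "y": 0, "z": 0, "rx": 0, "ry": 0, "rz": 0, "jaw": 2}
    - {"x": -0.12, "y": 0, "z": 0, "rx": 0, "ry": 0, "rz": 0, "jaw": 2}
    - {"x": -0.12, "y": 0, "z": 0, "rx": 0, "ry": 0, "rz": 0, "jaw": 2}
    - {"x": -0.12, "y": 0, "z": 0, "rx": 0, "ry": 0, "rz": 0, "jaw": 2}

```text
clock: 8.35
tool_pos: [0.4565, 0.1304, 0.0187]
eef_rot: [0.593, 0.805, 0.0, 0.0]
contact_force: [0.9, 0.4, -0.7]
opening: 0.287
finger_force: 35.0
```

send_rows:
  motion:
    - {"x": -0.12, "y": 0, "z": 0, "rx": 0, "ry": 0, "rz": 0, "jaw": 2}
    - {"x": -0.12, "y": 0, "z": 0, "rx": 0, "ry": 0, "rz": 0, "jaw": 2}
    - {"x": -0.12, "y": 0, "z": 0, "rx": 0, "ry": 0, "rz": 0, "jaw": 2}
    - {"x": -0.12, "y": 0, "z": 0, "rx": 0, "ry": 0, "rz": 0, "jaw": 2}
    - {"x": -0.12, "y": 0, "z": 0, "rx": 0, "ry": 0, "rz": 0, "jaw": 2}

```text
clock: 8.85
tool_pos: [0.4583, 0.1246, 0.0187]
eef_rot: [0.593, 0.805, -0.0, 0.0]
contact_force: [0.2, 0.2, -1.8]
opening: 0.29
finger_force: 35.0
```

send_rows:
  motion:
    - {"x": -0.1, "y": 0, "z": 0, "rx": 0, "ry": 0, "rz": 0, "jaw": 2}
    - {"x": -0.1, "y": 0, "z": 0, "rx": 0, "ry": 0, "rz": 0, "jaw": 2}
    - {"x": -0.1, "y": 0, "z": 0, "rx": 0, "ry": 0, "rz": 0, "jaw": 2}
    - {"x": -0.1, "y": 0, "z": 0, "rx": 0, "ry": 0, "rz": 0, "jaw": 2}
    - {"x": -0.1, "y": 0, "z": 0, "rx": 0, "ry": 0, "rz": 0, "jaw": 2}

```text
clock: 9.35
tool_pos: [0.4597, 0.1198, 0.0187]
eef_rot: [0.593, 0.805, -0.0, 0.0]
contact_force: [0.2, 0.0, -0.1]
opening: 0.286
finger_force: 35.0
```

send_rows:
  motion:
    - {"x": -0.1, "y": 0, "z": 0, "rx": 0, "ry": 0, "rz": 0, "jaw": 2}
    - {"x": -0.1, "y": 0, "z": 0, "rx": 0, "ry": 0, "rz": 0, "jaw": 2}
    - {"x": -0.1, "y": 0, "z": 0, "rx": 0, "ry": 0, "rz": 0, "jaw": 2}
    - {"x": -0.1, "y": 0, "z": 0, "rx": 0, "ry": 0, "rz": 0, "jaw": 2}
    - {"x": -0.1, "y": 0, "z": 0, "rx": 0, "ry": 0, "rz": 0, "jaw": 2}

```text
clock: 9.85
tool_pos: [0.4612, 0.1151, 0.0187]
eef_rot: [0.593, 0.805, -0.0, 0.0]
contact_force: [0.1, 0.3, -0.1]
opening: 0.29
finger_force: 35.0
```

send_rows:
  motion:
    - {"x": -0.1, "y": 0, "z": 0, "rx": 0, "ry": 0, "rz": 0, "jaw": 2}
    - {"x": -0.1, "y": 0, "z": 0, "rx": 0, "ry": 0, "rz": 0, "jaw": 2}
    - {"x": -0.1, "y": 0, "z": 0, "rx": 0, "ry": 0, "rz": 0, "jaw": 2}
    - {"x": -0.1, "y": 0, "z": 0, "rx": 0, "ry": 0, "rz": 0, "jaw": 2}
    - {"x": -0.1, "y": 0, "z": 0, "rx": 0, "ry": 0, "rz": 0, "jaw": 2}

```text
clock: 10.35
tool_pos: [0.4627, 0.1103, 0.0187]
eef_rot: [0.593, 0.805, -0.0, 0.0]
contact_force: [-0.4, -0.2, 0.6]
opening: 0.296
finger_force: 35.0
```

send_rows:
  motion:
    - {"x": -0.1, "y": 0, "z": 0, "rx": 0, "ry": 0, "rz": 0, "jaw": 2}
    - {"x": -0.1, "y": 0, "z": 0, "rx": 0, "ry": 0, "rz": 0, "jaw": 2}
    - {"x": -0.1, "y": 0, "z": 0, "rx": 0, "ry": 0, "rz": 0, "jaw": 2}
    - {"x": -0.1, "y": 0, "z": 0, "rx": 0, "ry": 0, "rz": 0, "jaw": 2}
    - {"x": -0.1, "y": 0, "z": 0, "rx": 0, "ry": 0, "rz": 0, "jaw": 2}

```text
clock: 10.85
tool_pos: [0.4642, 0.1055, 0.0187]
eef_rot: [0.593, 0.805, -0.0, 0.0]
contact_force: [0.1, -0.1, 0.0]
opening: 0.295
finger_force: 35.0
```

send_rows:
  motion:
    - {"x": -0.1, "y": 0, "z": 0, "rx": 0, "ry": 0, "rz": 0, "jaw": 2}
    - {"x": -0.1, "y": 0, "z": 0, "rx": 0, "ry": 0, "rz": 0, "jaw": 2}
    - {"x": -0.1, "y": 0, "z": 0, "rx": 0, "ry": 0, "rz": 0, "jaw": 2}
    - {"x": -0.1, "y": 0, "z": 0, "rx": 0, "ry": 0, "rz": 0, "jaw": 2}
    - {"x": 0, "y": 0, "z": 0, "rx": 0, "ry": 0, "rz": 0, "jaw": 2}

```text
clock: 11.35
tool_pos: [0.4654, 0.1015, 0.0187]
eef_rot: [0.594, 0.805, -0.0, 0.0]
contact_force: [-0.1, 0.3, 0.4]
opening: 0.293
finger_force: 35.0
```

send_rows:
  motion:
    - {"x": -0.1, "y": 0, "z": 0, "rx": 0, "ry": 0, "rz": 0, "jaw": 2}
    - {"x": -0.1, "y": 0, "z": 0, "rx": 0, "ry": 0, "rz": 0, "jaw": 2}
    - {"x": -0.1, "y": 0, "z": 0, "rx": 0, "ry": 0, "rz": 0, "jaw": 2}
    - {"x": -0.1, "y": 0, "z": 0, "rx": 0, "ry": 0, "rz": 0, "jaw": 2}
    - {"x": 0, "y": 0, "z": 0, "rx": 0, "ry": 0, "rz": 0, "jaw": 2}

```text
clock: 11.85
tool_pos: [0.4665, 0.0977, 0.0187]
eef_rot: [0.594, 0.805, -0.0, 0.0]
contact_force: [0.2, -0.5, 0.2]
opening: 0.291
finger_force: 35.0
```

send_rows:
  motion:
    - {"x": -0.1, "y": 0, "z": 0, "rx": 0, "ry": 0, "rz": 0, "jaw": 2}
    - {"x": -0.1, "y": 0, "z": 0, "rx": 0, "ry": 0, "rz": 0, "jaw": 2}
    - {"x": -0.1, "y": 0, "z": 0, "rx": 0, "ry": 0, "rz": 0, "jaw": 2}
    - {"x": -0.1, "y": 0, "z": 0, "rx": 0, "ry": 0, "rz": 0, "jaw": 2}
    - {"x": 0, "y": 0, "z": 0, "rx": 0, "ry": 0, "rz": 0, "jaw": 2}

```text
clock: 12.35
tool_pos: [0.4678, 0.0939, 0.0187]
eef_rot: [0.594, 0.805, -0.0, 0.0]
contact_force: [-0.2, -0.4, -0.0]
opening: 0.289
finger_force: 35.0
```

```bash
python3 - <<'E'
from go import *
import cv2
state()
for i,(n,b) in enumerate((("top",(185,275,205,305)),("scene",(160,250,265,365)))):
    im=snapshot(n)["img"][b[0]:b[1],b[2]:b[3],::-1]
    im=cv2.resize(cv2.convertScaleAbs(im,alpha=1.5),None,fx=4,fy=4,interpolation=cv2.INTER_CUBIC)
    A=im if i==0 else np.hstack([A,im])
cv2.imwrite("pics/d3.png",A)
E
```

```text
t 12.35 pos [467.8  93.9  18.7] yaw 107.17 tilt [ 0.0001 -0.0002] F [-0.19 -0.43 -0.01] open 25.4 mm ff 35.0 q [-0.22  0.94 -0.13  2.14  1.02  0.12 -1.01]
```

View pics/d3.png

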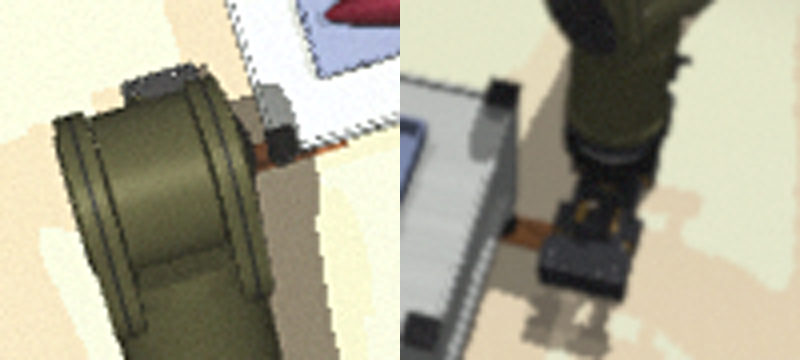

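The blade runs under the corner: its tip shows past the cap at top crop (345,143), and it passes below the pad at scene crop (510,230). I'll keep sliding gently.

send_rows:
  motion:
    - {"x": -0.1, "y": 0, "z": 0, "rx": 0, "ry": 0, "rz": 0, "jaw": 2}
    - {"x": -0.1, "y": 0, "z": 0, "rx": 0, "ry": 0, "rz": 0, "jaw": 2}
    - {"x": -0.1, "y": 0, "z": 0, "rx": 0, "ry": 0, "rz": 0, "jaw": 2}
    - {"x": 0, "y": 0, "z": 0, "rx": 0, "ry": 0, "rz": 0, "jaw": 2}
    - {"x": 0, "y": 0, "z": 0, "rx": 0, "ry": 0, "rz": 0, "jaw": 2}

```text
clock: 12.95
tool_pos: [0.4686, 0.0911, 0.0187]
eef_rot: [0.594, 0.805, -0.0, 0.0]
contact_force: [-0.6, 0.2, -1.5]
opening: 0.293
finger_force: 35.0
```

send_rows:
  motion:
    - {"x": -0.1, "y": 0, "z": 0, "rx": 0, "ry": 0, "rz": 0, "jaw": 2}
    - {"x": -0.1, "y": 0, "z": 0, "rx": 0, "ry": 0, "rz": 0, "jaw": 2}
    - {"x": -0.1, "y": 0, "z": 0, "rx": 0, "ry": 0, "rz": 0, "jaw": 2}
    - {"x": 0, "y": 0, "z": 0, "rx": 0, "ry": 0, "rz": 0, "jaw": 2}
    - {"x": 0, "y": 0, "z": 0, "rx": 0, "ry": 0, "rz": 0, "jaw": 2}

```text
clock: 13.45
tool_pos: [0.4694, 0.0889, 0.0187]
eef_rot: [0.593, 0.805, 0.0, -0.0]
contact_force: [0.2, 2.3, -2.6]
opening: 0.287
finger_force: 35.0
```

Contact is starting. I'll settle the wedge flat and then push on in small steps.

send_rows:
  motion:
    - {"x": 0, "y": 0, "z": 0.04, "rx": 0, "ry": 0, "rz": 0, "jaw": 2}
    - {"x": 0, "y": 0, "z": 0, "rx": 0, "ry": 0, "rz": 0, "jaw": 2}
    - {"x": 0, "y": 0, "z": 0, "rx": 0, "ry": 0, "rz": 0, "jaw": 2}
    - {"x": 0, "y": 0, "z": 0, "rx": 0, "ry": 0, "rz": 0, "jaw": 2}
    - {"x": 0, "y": 0, "z": 0, "rx": 0, "ry": 0, "rz": 0, "jaw": 2}

```text
clock: 13.95
tool_pos: [0.4696, 0.0879, 0.0183]
eef_rot: [0.594, 0.805, -0.0, 0.0]
contact_force: [-0.1, 0.5, -0.3]
opening: 0.293
finger_force: 35.0
```

```bash
python3 go.py
```

```text
t 13.95 pos [469.6  87.9  18.3] yaw 107.17 tilt [ 0.0001 -0.0009] F [-0.15  0.55 -0.34] open 25.8 mm ff 35.0 q [-0.2   0.94 -0.13  2.14  1.02  0.13 -1.  ]
```

send_rows:
  motion:
    - {"x": -0.1, "y": 0, "z": 0.01, "rx": 0, "ry": 0, "rz": 0, "jaw": 2}
    - {"x": -0.1, "y": 0, "z": 0, "rx": 0, "ry": 0, "rz": 0, "jaw": 2}
    - {"x": -0.1, "y": 0, "z": 0, "rx": 0, "ry": 0, "rz": 0, "jaw": 2}
    - {"x": 0, "y": 0, "z": 0, "rx": 0, "ry": 0, "rz": 0, "jaw": 2}
    - {"x": 0, "y": 0, "z": 0, "rx": 0, "ry": 0, "rz": 0, "jaw": 2}

```text
clock: 14.45
tool_pos: [0.4702, 0.0867, 0.0183]
eef_rot: [0.593, 0.805, 0.001, -0.001]
contact_force: [-1.8, 5.3, 2.7]
opening: 0.29
finger_force: 35.0
```

send_rows:
  motion:
    - {"x": -0.08, "y": 0, "z": 0, "rx": 0, "ry": 0, "rz": 0, "jaw": 2}
    - {"x": 0, "y": 0, "z": 0, "rx": 0, "ry": 0, "rz": 0, "jaw": 2}
    - {"x": 0, "y": 0, "z": 0, "rx": 0, "ry": 0, "rz": 0, "jaw": 2}
    - {"x": 0, "y": 0, "z": 0, "rx": 0, "ry": 0, "rz": 0, "jaw": 2}
    - {"x": 0, "y": 0, "z": 0, "rx": 0, "ry": 0, "rz": 0, "jaw": 2}

```text
clock: 14.95
tool_pos: [0.4704, 0.0863, 0.0183]
eef_rot: [0.593, 0.805, 0.001, -0.001]
contact_force: [-2.0, 5.4, 3.5]
opening: 0.296
finger_force: 35.0
```

```bash
python3 go.py
```

```text
t 14.95 pos [470.4  86.3  18.3] yaw 107.27 tilt [0.0001 0.0024] F [-1.97  5.37  3.46] open 26.1 mm ff 35.0 q [-0.19  0.94 -0.14  2.14  1.02  0.13 -0.99]
```

send_rows:
  motion:
    - {"x": -0.1, "y": 0, "z": 0, "rx": 0, "ry": 0, "rz": 0, "jaw": 2}
    - {"x": -0.05, "y": 0, "z": 0, "rx": 0, "ry": 0, "rz": 0, "jaw": 2}
    - {"x": 0, "y": 0, "z": 0, "rx": 0, "ry": 0, "rz": 0, "jaw": 2}
    - {"x": 0, "y": 0, "z": 0, "rx": 0, "ry": 0, "rz": 0, "jaw": 2}
    - {"x": 0, "y": 0, "z": 0, "rx": 0, "ry": 0, "rz": 0, "jaw": 2}

```text
clock: 15.45
tool_pos: [0.4706, 0.0859, 0.0183]
eef_rot: [0.593, 0.806, 0.002, -0.001]
contact_force: [-3.1, 7.4, 3.2]
opening: 0.293
finger_force: 35.0
```

```bash
python3 go.py
```

```text
t 15.45 pos [470.6  85.9  18.3] yaw 107.32 tilt [-0.      0.0042] F [-3.09  7.43  3.22] open 25.8 mm ff 35.0 q [-0.19  0.94 -0.14  2.14  1.02  0.13 -0.99]
```

send_rows:
  motion:
    - {"x": 0.1, "y": 0, "z": 0, "rx": 0, "ry": 0, "rz": 0, "jaw": 5.5}
    - {"x": 0, "y": 0, "z": 0, "rx": 0, "ry": 0, "rz": 0, "jaw": 5.5}
    - {"x": 0, "y": 0, "z": 0, "rx": 0, "ry": 0, "rz": 0, "jaw": 5.5}
    - {"x": 0, "y": 0, "z": 0, "rx": 0, "ry": 0, "rz": 0, "jaw": 5.5}
    - {"x": 0, "y": 0, "z": -0.5, "rx": 0, "ry": 0, "rz": 0, "jaw": 5.5}

```text
clock: 15.95
tool_pos: [0.4705, 0.0837, 0.0229]
eef_rot: [0.594, 0.805, -0.001, 0.0]
contact_force: [-0.9, 0.8, 0.8]
opening: 0.622
finger_force: 0.0
```

send_rows:
  motion:
    - {"x": 0, "y": 0, "z": -1.5, "rx": 0, "ry": 0, "rz": 0, "jaw": 5.5}
    - {"x": 0, "y": 0, "z": -2, "rx": 0, "ry": 0, "rz": 0, "jaw": 5.5}
    - {"x": 0, "y": 0, "z": -3, "rx": 0, "ry": 0, "rz": 0, "jaw": 5.5}
    - {"x": 0, "y": 0, "z": -4, "rx": 0, "ry": 0, "rz": 0, "jaw": 5.5}
    - {"x": 0, "y": 0, "z": -4, "rx": 0, "ry": 0, "rz": 0, "jaw": 5.5}

```text
clock: 16.45
tool_pos: [0.47, 0.0836, 0.1698]
eef_rot: [0.594, 0.805, -0.001, -0.0]
contact_force: [0.2, 0.1, -0.3]
opening: 0.622
finger_force: 0.0
```

send_rows:
  motion:
    - {"x": 0, "y": 0, "z": -4, "rx": 0, "ry": 0, "rz": 0, "jaw": 0}
    - {"x": 0, "y": 0, "z": -4, "rx": 0, "ry": 0, "rz": 0, "jaw": 0}
    - {"x": 0, "y": 0, "z": -3, "rx": 0, "ry": 0, "rz": 0, "jaw": 0}
    - {"x": 0, "y": 0, "z": 0, "rx": 0, "ry": 0, "rz": 0, "jaw": 0}
    - {"x": 0, "y": 0, "z": 0, "rx": 0, "ry": 0, "rz": 0, "jaw": 0}

```text
clock: 16.95
tool_pos: [0.4705, 0.0836, 0.2785]
eef_rot: [0.594, 0.805, -0.0, 0.001]
contact_force: [-0.4, -0.3, -0.1]
opening: 0.196
finger_force: 0.0
```

```bash
python3 go.py .4928 .0129 .235 107.2 5 | sed 's/np.float64//g'; python3 - <<'E'
from go import *
import cv2
for i,(n,b) in enumerate((("top",(185,275,205,305)),("scene",(160,250,265,365)))):
    im=snapshot(n)["img"][b[0]:b[1],b[2]:b[3],::-1]
    im=cv2.resize(cv2.convertScaleAbs(im,alpha=1.5),None,fx=4,fy=4,interpolation=cv2.INTER_CUBIC)
    A=im if i==0 else np.hstack([A,im])
cv2.imwrite("pics/d4.png",A)
E
```

```text
t 16.95 pos [470.5  83.6 278.5] yaw 107.15 tilt [ 0.0007 -0.0009] F [-0.42 -0.31 -0.11] open 17.3 mm ff 0.0 q [ 0.21  0.54 -0.75  1.94  0.49  0.85 -0.5 ]
rz total -0.001 per row -0.0002
[(-1.48), (0.01), (0.87)]
[(-1.48), (0.01), (0.87)]
[(-1.48), (0.01), (0.87)]
[(-1.48), (0.01), (0.87)]
[(-1.48), (0.01), (0.87)]
```

View pics/d4.png

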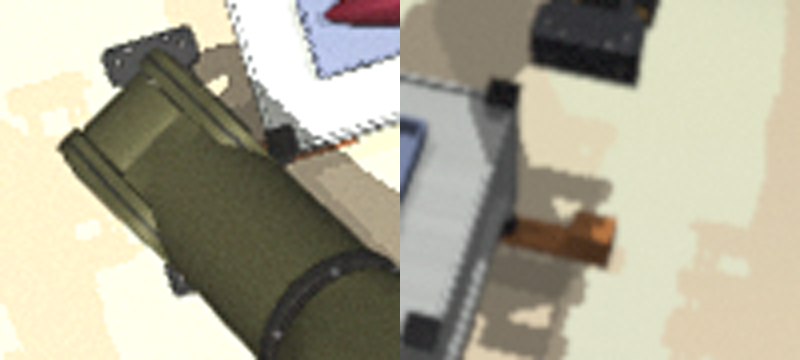

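The block stands alone at scene crop (590,235) with its blade under the foot at (510,230), and the cap hasn't moved (top (283,145), scene (502,93)). Now I'll press on the corner with the fingers closed.

send_rows:
  motion:
    - {"x": -1.48, "y": 0, "z": 0.9, "rx": 0, "ry": 0, "rz": 0, "jaw": 0}
    - {"x": -1.48, "y": 0, "z": 0.9, "rx": 0, "ry": 0, "rz": 0, "jaw": 0}
    - {"x": -1.48, "y": 0, "z": 0.9, "rx": 0, "ry": 0, "rz": 0, "jaw": 0}
    - {"x": -1.48, "y": 0, "z": 0.9, "rx": 0, "ry": 0, "rz": 0, "jaw": 0}
    - {"x": -1.48, "y": 0, "z": 0.9, "rx": 0, "ry": 0, "rz": 0, "jaw": 0}

```text
clock: 17.55
tool_pos: [0.4927, 0.0118, 0.2319]
eef_rot: [0.594, 0.805, -0.0, -0.0]
contact_force: [0.1, -0.2, 0.8]
opening: 0.005
finger_force: 0.0
```

send_rows:
  motion:
    - {"x": 0, "y": 0, "z": 0.8, "rx": 0, "ry": 0, "rz": 0, "jaw": 0}
    - {"x": 0, "y": 0, "z": 0.8, "rx": 0, "ry": 0, "rz": 0, "jaw": 0}
    - {"x": 0, "y": 0, "z": 0.6, "rx": 0, "ry": 0, "rz": 0, "jaw": 0}
    - {"x": 0, "y": 0, "z": 0.4, "rx": 0, "ry": 0, "rz": 0, "jaw": 0}
    - {"x": 0, "y": 0, "z": 0, "rx": 0, "ry": 0, "rz": 0, "jaw": 0}

```text
clock: 18.05
tool_pos: [0.4923, 0.0142, 0.2069]
eef_rot: [0.593, 0.805, -0.0, -0.0]
contact_force: [-0.3, 0.1, 0.6]
opening: 0.004
finger_force: 0.0
```

```bash
python3 go.py .4928 .0129 .199 107.2 5 | sed 's/np.float64//g'|head -3
```

```text
t 18.05 pos [492.3  14.2 206.9] yaw 107.27 tilt [-0.0006  0.0001] F [-0.28  0.11  0.62] open 0.3 mm ff 0.0 q [ 0.29  0.65 -0.67  1.99  0.62  0.71 -0.46]
rz total 0.001 per row 0.0002
[(-0.03), (0.0), (0.16)]
```

send_rows:
  motion:
    - {"x": 0, "y": 0, "z": 0.2, "rx": 0, "ry": 0, "rz": 0, "jaw": 0}
    - {"x": 0, "y": 0, "z": 0.2, "rx": 0, "ry": 0, "rz": 0, "jaw": 0}
    - {"x": 0, "y": 0, "z": 0.2, "rx": 0, "ry": 0, "rz": 0, "jaw": 0}
    - {"x": 0, "y": 0, "z": 0.2, "rx": 0, "ry": 0, "rz": 0, "jaw": 0}
    - {"x": 0, "y": 0, "z": 0, "rx": 0, "ry": 0, "rz": 0, "jaw": 0}

```text
clock: 18.55
tool_pos: [0.4927, 0.0137, 0.1994]
eef_rot: [0.593, 0.805, 0.0, 0.0]
contact_force: [0.0, -0.3, 3.6]
opening: 0.007
finger_force: 1.6
```

send_rows:
  motion:
    - {"x": 0, "y": 0, "z": 0.05, "rx": 0, "ry": 0, "rz": 0, "jaw": 0}
    - {"x": 0, "y": 0, "z": 0.05, "rx": 0, "ry": 0, "rz": 0, "jaw": 0}
    - {"x": 0, "y": 0, "z": 0, "rx": 0, "ry": 0, "rz": 0, "jaw": 0}
    - {"x": 0, "y": 0, "z": 0, "rx": 0, "ry": 0, "rz": 0, "jaw": 0}
    - {"x": 0, "y": 0, "z": 0, "rx": 0, "ry": 0, "rz": 0, "jaw": 0}

```text
clock: 19.05
tool_pos: [0.4927, 0.0137, 0.1993]
eef_rot: [0.594, 0.805, 0.0, 0.001]
contact_force: [-2.6, -1.4, 12.5]
opening: 0.007
finger_force: 6.3
```

send_rows:
  motion:
    - {"x": 0, "y": 0, "z": 0.06, "rx": 0, "ry": 0, "rz": 0, "jaw": 0}
    - {"x": 0, "y": 0, "z": 0.06, "rx": 0, "ry": 0, "rz": 0, "jaw": 0}
    - {"x": 0, "y": 0, "z": 0, "rx": 0, "ry": 0, "rz": 0, "jaw": 0}
    - {"x": 0, "y": 0, "z": 0, "rx": 0, "ry": 0, "rz": 0, "jaw": 0}
    - {"x": 0, "y": 0, "z": 0, "rx": 0, "ry": 0, "rz": 0, "jaw": 0}

```text
clock: 19.55
tool_pos: [0.4926, 0.0137, 0.1992]
eef_rot: [0.594, 0.805, -0.0, 0.001]
contact_force: [-5.4, -1.2, 23.9]
opening: 0.008
finger_force: 11.7
```

send_rows:
  motion:
    - {"x": 0, "y": 0, "z": 0, "rx": 0, "ry": 0, "rz": 0, "jaw": 0}
    - {"x": 0, "y": 0, "z": 0, "rx": 0, "ry": 0, "rz": 0, "jaw": 0}
    - {"x": 0, "y": 0, "z": 0, "rx": 0, "ry": 0, "rz": 0, "jaw": 0}
    - {"x": 0, "y": 0, "z": 0, "rx": 0, "ry": 0, "rz": 0, "jaw": 0}
    - {"x": 0, "y": 0, "z": 0, "rx": 0, "ry": 0, "rz": 0, "jaw": 0}

```text
clock: 20.05
tool_pos: [0.4926, 0.0137, 0.1992]
eef_rot: [0.593, 0.805, -0.0, 0.001]
contact_force: [-5.5, -0.6, 24.1]
opening: 0.007
finger_force: 11.7
```

At 24 N the corner sank no more than 0.2 mm, so it no longer rocks. Releasing and backing off.

send_rows:
  motion:
    - {"x": 0, "y": 0, "z": -0.1, "rx": 0, "ry": 0, "rz": 0, "jaw": 0}
    - {"x": 0, "y": 0, "z": -0.2, "rx": 0, "ry": 0, "rz": 0, "jaw": 0}
    - {"x": 0, "y": 0, "z": -1, "rx": 0, "ry": 0, "rz": 0, "jaw": 0}
    - {"x": 0, "y": 0, "z": -3, "rx": 0, "ry": 0, "rz": 0, "jaw": 0}
    - {"x": 0, "y": 0, "z": -4, "rx": 0, "ry": 0, "rz": 0, "jaw": 0}

```text
clock: 20.55
tool_pos: [0.4914, 0.0134, 0.28]
eef_rot: [0.593, 0.805, -0.001, -0.002]
contact_force: [0.6, -1.0, 0.8]
opening: 0.004
finger_force: 0.0
```

send_rows:
  motion:
    - {"x": 3, "y": 0, "z": -2, "rx": 0, "ry": 0, "rz": 0, "jaw": 0}
    - {"x": 4, "y": 0, "z": 0, "rx": 0, "ry": 0, "rz": 0, "jaw": 0}
    - {"x": 4, "y": 0, "z": 0, "rx": 0, "ry": 0, "rz": 0, "jaw": 0}
    - {"x": 4, "y": 0, "z": 0, "rx": 0, "ry": 0, "rz": 0, "jaw": 0}
    - {"x": 3, "y": 0, "z": 0, "rx": 0, "ry": 0, "rz": 0, "jaw": 0}

```text
clock: 21.05
tool_pos: [0.4383, 0.1881, 0.3007]
eef_rot: [0.593, 0.805, 0.001, -0.0]
contact_force: [0.1, -0.5, -0.1]
opening: 0.006
finger_force: 0.0
```

send_rows:
  motion:
    - {"x": 4, "y": 0, "z": 0, "rx": 0, "ry": 0, "rz": 0, "jaw": 0}
    - {"x": 3, "y": 0, "z": 0, "rx": 0, "ry": 0, "rz": 0, "jaw": 0}
    - {"x": 0, "y": 0, "z": 0, "rx": 0, "ry": 0, "rz": 0, "jaw": 0}
    - {"x": 0, "y": 0, "z": 0, "rx": 0, "ry": 0, "rz": 0, "jaw": 0}
    - {"x": 0, "y": 0, "z": 0, "rx": 0, "ry": 0, "rz": 0, "jaw": 0}

```text
clock: 21.55
tool_pos: [0.4192, 0.251, 0.2999]
eef_rot: [0.594, 0.804, -0.001, 0.0]
contact_force: [-0.4, -0.3, -0.1]
opening: 0.004
finger_force: 0.0
```

```bash
python3 - <<'E'
from go import *
import cv2
state()
for i,(n,b) in enumerate((("top",(125,275,190,375)),("scene",(150,275,155,375)))):
    im=snapshot(n)["img"][b[0]:b[1],b[2]:b[3],::-1]
    im=cv2.resize(cv2.convertScaleAbs(im,alpha=1.5),(400,300),interpolation=cv2.INTER_CUBIC)
    A=im if i==0 else np.hstack([A,im])
cv2.imwrite("pics/d5.png",A)
E
```

```text
t 21.55 pos [419.2 251.  299.9] yaw 107.09 tilt [-0.0002 -0.0014] F [-0.38 -0.28 -0.14] open 0.4 mm ff 0.0 q [-0.15  0.52 -0.76  1.88  0.45  0.92 -0.82]
```

View pics/d5.png

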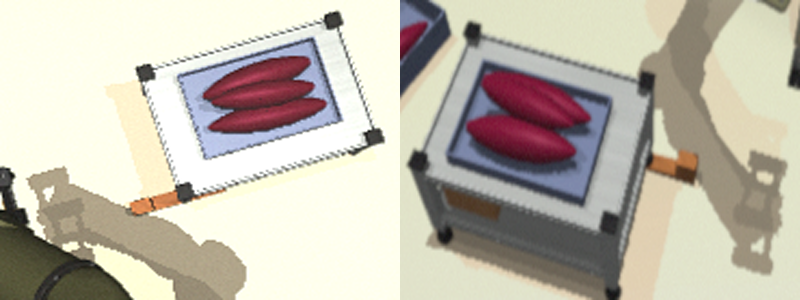

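The wedge sits under the front-left foot, block at top (143,207), with the blade running past the cap at (184,191). The rack is where it was, and the arm is clear.

```bash
python3 -c "
from plant import *
print(finish_job())"
```

```text
the job is handed in; nothing more can be done
None
```

The wedge is snug under the front-left foot (about 8 N push) and released; the corner held a 24 N press, sinking no more than 0.2 mm, the rack hasn't visibly shifted, and the job was handed in at about 22 s.

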